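# Slide the short fruit tin along the guard rail into its corner

### The arm

A 6-joint arm with a two-finger parallel gripper is mounted at the origin on a cart in front of the work surface, level with it; the furniture and walls round the work are solid. World frame = base frame: x ahead of the robot, y to its left, z up, the work surface at z = 0. Lengths are in m, angles in rad, forces in N, time in s.
With the tool pointing down it reaches from about 0.3 to 0.75 m from the base axis. Payload 8.5 kg.
Tool frame: the origin (TCP) lies on the centre line of the jaws, within the pads' length; the fingertips stand 22 mm ahead of it and the grasp point (between the pads) lies 3 mm ahead of it; z points along the fingers, y is the line along which they close (so a half turn about z gives the same grasp; the last joint's range is limited). The gripper opens to 85 mm and grips with 20 to 120 N. Pads are 22 mm wide; open, the fingers measure 114 mm over their backs; the gripper's body (76 mm by 85 mm) begins 54 mm behind the grasp point. The pads swing forward as they close: fully open they stand 13 mm farther back than shut.
Start: joints at [1.096, 0.381, 1.297, -0, 1.464, -0.215], TCP at [0.141, 0.532, 0.253] pointing down, gripper open.
Joint ranges: [-3.11, 3.11], [-0.89, 2.33], [0.22, 2.48], [-1.42, 4.56], [0.17, 2.85], [-2.88, 2.88]. Speed limits (rad/s): [2.39, 2.39, 3.14, 3.14, 3.14, 3.14].

### API

Orientations are given as a unit quaternion [w, x, y, z].
In Python, from plant import readout, read_camera, order, regions_of, spot_point gives the robot as it stands. The module is installed in compiled form; this text tells all that it offers.
- The arm moves only by the shell command python3 -m pendant 'ROWS' [OPENING] [FORCE]. ROWS is JSON, a list of rows, each a list of 4 numbers: the shift along the world's x, y, z in mm, then the turn about the world's z in degrees. In form: [[tx, ty, tz, turn], ...]. A call has 1 to 12 rows; each row is the pose to reach, as a shift and turn from the pose commanded when the call began; what a row does not reach only later rows make up. A row lasts 1/10 s, in which the tool goes at most 50 mm and 8.59 degrees, less where a joint would pass 70% of its speed; a pose out of reach is approached as far as the arm can. A call with a gripper value outside its range is refused whole. OPENING is the closure, from -1 (fully open) to 1 (shut), set as the call begins (- or left out, the last holds). The fingers move at their own pace and stop on an object; FORCE is the grip in N (left out, the last holds). Time passes only in rows, so rows that repeat a pose let the fingers close. It gives the time, the measured TCP pose, the force, the opening and the grip force at its end, in the units of the state.
- readout.get_obs(): the state, without advancing time (a new reading comes with each control period).
- read_camera(name): name is "scene" or "side" or "wrist"; returns a dict with "image" (400x640x3 uint8, red, green, blue), "camera_matrix" (3x3 intrinsics, pixels), "rvec" (rotation vector, rad) and "tvec" (3), from world to camera coordinates, as OpenCV has them. Camera axes: x right, y down, z forward; pixel columns grow to the right and rows downward; lengths in m; the calibration is good to about 2 mm. A picture is of the moment at which its call begins. There is no depth.
- order.job_done(): hands the job in; it is judged then, once.
Trained networks look in a picture, given as the dict that the camera call returned (one of the last four; its "shot" number tells which), for a name from the list of things; names that differ only in an ending like _2 or _b are one class to them, and where a whole thing is asked for, a point or a joint stands for the part that bears it (a point fixed in the world has none). Each returns a list of dicts, best first, with "conf" (0 to 1); they miss things now and then, are a little off and sometimes report something else, mostly with a low value. They report only what shows in the picture. A call takes as long as a camera call. They do not tell look-alikes from the thing itself.
- regions_of(picture, thing): "pixels" (400x640 bool, what is visible of it) and "bbox" ([left, top, width, height] in pixels, round what is visible of it).
- spot_point(picture, thing): "pixel" ([column, row] in pixels: a listed point, or the origin of a listed thing).
The state is a dict: "clock": time; "joints": joint angles; "dq": joint speeds; "effort": joint torques, N m; "position": TCP position; "tcp_rot": TCP orientation; "contact_force": force on the tool from outside, world axes, zero at the start; "wrist_torque": the same for the moment, N m; "opening": finger opening in m; "gripper_force": force on a finger pad.
Only numpy, scipy, OpenCV 4.12 (cv2) and the standard library are available. Lean on these libraries where they do the work, as an engineer would, in place of code of your own. Each camera call takes 0.05 s, during which the arm holds its last target. There are 200 camera calls.

### The job

Make room in the middle of the pizza bench: push the short fruit tin along the straight back wall of the guard rail, away from the wooden salt cellar, until it stands snug in the corner against the blue end stop on its own side. Keep it standing on the bench and close along the wall all the way, do not lift it, and leave the salt cellar and the tall tomato tin where they are.

Things in the scene. Friction and masses are not known exactly. Their poses are not given: they have to be found in the camera images.
- guard_rail: Fixed guard rail: straight metal wall 45 mm high, 608 mm long, a blue stop at each end. Origin at bench height, middle of the wall's front face. x points through the wall, away from the robot (wall at x = 0 to 14 mm); y along the wall, to the left; z up. The stops, as high, stick out to x = -100 mm; inner faces at y = +290 and -290 mm. Turned up to 12 degrees.
- fruit_tin_center (a point): Centre (29 mm up) of the short fruit tin: upright cylinder 75 mm across (radius 37.7), 58 mm high, 0.2 to 0.35 kg, pale label with orange fruit, metal lid. Stands loose 9 to 16 mm off the wall, in its left or right half, 85 mm or more clear of the salt cellar. Snug in the corner, this point is at rail x = -37.7, y = +252.3 or -252.3 mm.
- salt_box_center (a point): Centre (30 mm above its base) of the round wooden salt cellar, 85 mm across, 62 mm high, standing loose by the wall in the other half of the rail. Not to be moved.
- tomato_tin_center (a point): Centre (55 mm above its base) of the tall tomato tin, 75 mm across, 110 mm high, red tomatoes on a pale label, standing loose on the bench nearer the robot. A bystander, not to be moved.
Not all that is in view belongs to the job. What is shaped like the part that bears fruit_tin_center but pink is not meant.

How it is judged:
At the end, for the whole second after the job is handed in: The fruit tin stands upright on the bench at rest in a corner of the rail, within 12 mm of touching the end stop and within 12 mm of touching the wall; salt cellar and tall tomato tin are still within 20 mm of where they stood ((y of fruit_tin_center in the frame of guard_rail above 0.24 m or y of fruit_tin_center in the frame of guard_rail below -0.24 m) and x of fruit_tin_center in the frame of guard_rail above -0.05 m and angle between fruit_tin_center's own z axis and vertical below 0.1 rad and height (world z) of fruit_tin_center below 0.035 m and linear speed of fruit_tin below 0.01 m/s and distance of each of salt_box_center, tomato_tin_center from where it was at the start of the episode below 0.02 m).
It fails at once if the fruit tin leaves the wall by more than 30 mm (x of fruit_tin_center in the frame of guard_rail below -0.068 m).
It fails at once if the fruit tin is lifted more than 12 mm (height (world z) of fruit_tin_center above 0.041 m).
It fails at once if the fruit tin is tipped more than 20 degrees (angle between fruit_tin_center's own z axis and vertical above 0.35 rad).
It fails at once if the salt cellar is moved more than 20 mm (distance of salt_box_center from where it was at the start of the episode above 0.02 m).
It fails at once if the tall tomato tin is moved more than 20 mm (distance of tomato_tin_center from where it was at the start of the episode above 0.02 m).
It also fails if it takes over 35 s, if anything falls off the work surface, if the arm or the gripper's body presses on something with over 40 N, if the wrist force passes 120 N, or if a joint passes its speed limit or range.

## Working session

There is one attempt and no reset: what is moved stays moved. The work goes in short steps, Python scripts to look and compute and a shell command to move; the robot and the scene stay as the last step left them, time stands still between calls to the robot, and variables do not carry over. Pictures are saved under pics/ and viewed, at most 10 in all, crops included, and the job is handed in when it is done.

```bash
mkdir -p pics
cat > h.py <<'E'
import numpy as np, cv2
from plant import readout, read_camera, order, regions_of, spot_point
def ray(p,px,z):
    K=np.array(p["camera_matrix"]);R,_=cv2.Rodrigues(np.array(p["rvec"],float));t=np.array(p["tvec"],float).ravel()
    d=R.T@np.linalg.solve(K,[px[0],px[1],1.]);c=-R.T@t
    return c+d*(z-c[2])/d[2]
def proj(p,X):
    return cv2.projectPoints(np.array(X,float).reshape(-1,3),np.array(p["rvec"],float),np.array(p["tvec"],float),np.array(p["camera_matrix"]),None)[0].reshape(-1,2)
def save(p,n): cv2.imwrite("pics/"+n,p["image"][:,:,::-1])
E
python3 - <<'E'
from h import *
Z=dict(guard_rail=0,fruit_tin_center=.029,salt_box_center=.03,tomato_tin_center=.055)
for c in("scene","side"):
    p=read_camera(c);save(p,c+"0.png")
    for n,z in Z.items():
        for d in spot_point(p,n)[:3]: print(c,n,round(d["conf"],2),np.round(d["pixel"]),np.round(ray(p,d["pixel"],z),3))
        for d in regions_of(p,n)[:3]: print('  reg',round(d["conf"],2),d["bbox"])
a=cv2.imread("pics/scene0.png");b=cv2.imread("pics/side0.png")
print(readout.get_obs())
E
```

```text
scene guard_rail 0.65 [354. 227.] [ 0.53  -0.042 -0.   ]
  reg 0.97 [237.4, 183.6, 243.3, 100.8]
scene fruit_tin_center 0.81 [369. 200.] [ 0.641 -0.021  0.029]
scene fruit_tin_center 0.68 [305. 210.] [0.49  0.08  0.029]
scene fruit_tin_center 0.68 [307. 234.] [ 0.384 -0.006  0.029]
  reg 0.97 [287.2, 193.7, 30.9, 28.2]
  reg 0.67 [353.2, 185.3, 29.1, 30.1]
  reg 0.6 [320.5, 179.3, 26.4, 26.7]
scene salt_box_center 0.86 [387. 235.] [ 0.48  -0.156  0.03 ]
  reg 0.81 [365.7, 216.2, 41.7, 42.0]
scene tomato_tin_center 0.63 [191. 203.] [0.319 0.304 0.055]
  reg 0.62 [175.1, 181.6, 31.3, 35.1]
side guard_rail 0.82 [284. 225.] [ 0.543 -0.03   0.   ]
  reg 0.96 [272.0, 154.8, 53.1, 151.6]
side fruit_tin_center 0.93 [304. 244.] [0.49  0.083 0.029]
side fruit_tin_center 0.88 [344. 218.] [ 0.38  -0.015  0.029]
side fruit_tin_center 0.76 [249. 220.] [ 0.634 -0.019  0.029]
  reg 0.89 [330.5, 205.1, 26.3, 33.4]
  reg 0.85 [237.7, 200.3, 28.6, 34.3]
  reg 0.66 [226.6, 230.0, 34.6, 35.0]
  reg 0.61 [293.6, 174.5, 28.8, 31.2]
side tomato_tin_center 0.69 [388. 297.] [0.311 0.293 0.055]
  reg 0.84 [370.2, 266.4, 40.4, 64.4]
{'clock': 0.9, 'joints': array([ 1.09568701e+00,  3.80614482e-01,  1.29743065e+00,  7.11937791e-06,
        1.46361750e+00, -2.15290495e-01]), 'dq': array([-0.0005015 , -0.00103939, -0.0017938 ,  0.00137632,  0.0010978 ,
       -0.00166493]), 'effort': array([-1.75219015e-03, -4.48323154e+01, -2.31456792e+01, -2.95342825e-04,
        7.54752455e-04, -1.31414333e-05]), 'position': array([0.14127911, 0.53151318, 0.25330427]), 'tcp_rot': array([-1.51690905e-05,  1.29544695e-01,  9.91573583e-01, -3.17241891e-05]), 'contact_force': array([-0.57568563,  0.01508517, -0.11807113]), 'wrist_torque': array([0.00729743, 0.01159724, 0.00930717]), 'gripper_force': 0.0, 'opening': 0.08549453046041895}
```

View pics/scene0.png

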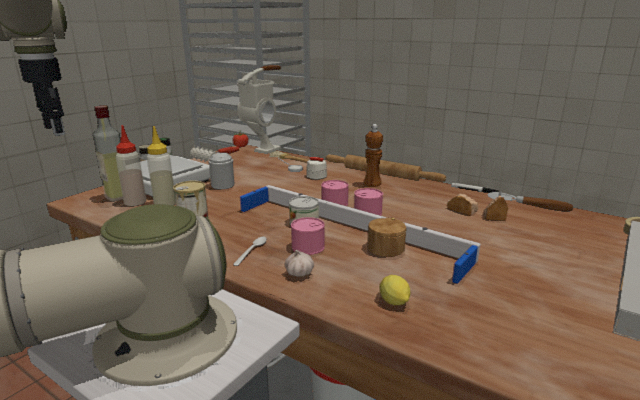

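View pics/side0.png

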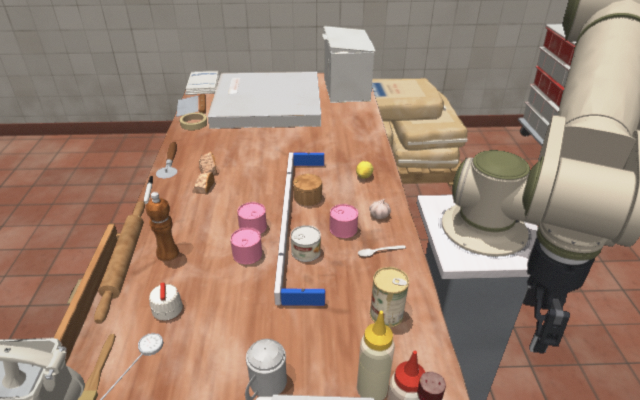

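The pictures show the pale fruit tin, the left blue stop and the salt cellar. Things that could be taken for the fruit tin, by scene pixel:
- pale tin with orange fruit at (305,210) (side 304,244)
- pink tins at (308,236), (335,193) and (368,202)
- white pot at (316,168)
- tall tomato tin at (190,200)

I choose (305,210): pale, short and in front of the wall. The salt cellar is at (387,236), so the goal is the left corner, +y.

```bash
cat > fit.py <<'E'
from h import *
from scipy.optimize import minimize
def blue(p):
    h=cv2.cvtColor(p["image"],cv2.COLOR_RGB2HSV); return cv2.inRange(h,(105,140,50),(125,255,255))
def T(v,pts):
    c,s=np.cos(v[2]),np.sin(v[2]); pts=np.array(pts,float)
    return np.c_[v[0]+c*pts[:,0]-s*pts[:,1], v[1]+s*pts[:,0]+c*pts[:,1], pts[:,2]]
def box(x0,x1,y0,y1,z0,z1): return [[x,y,z] for x in(x0,x1) for y in(y0,y1) for z in(z0,z1)]
E
python3 - <<'E'
from fit import *
P=[];M=[]
for c in("scene","side"):
    p=read_camera(c);m=blue(p);n,l,st,_=cv2.connectedComponentsWithStats(m)
    roi=np.zeros_like(m); 
    for b in ([(235,180,40,35),(445,240,35,45)] if c=="scene" else [(278,285,52,24),(288,148,40,22)]): roi[b[1]:b[1]+b[3],b[0]:b[0]+b[2]]=1
    P.append(p);M.append((m>0)&(roi>0))
S=8
def cost(v):
    e=0
    for p,m in zip(P,M):
        for y0,y1 in((.29,.304),(-.304,-.29)):
            q=proj(p,T(v,box(-.1,.0,y0,y1,0,.045)))
            im=np.zeros((400,640),np.float32)
            h=cv2.convexHull(((q+.5)*1).astype(np.float32))
            big=np.zeros((400*4,640*4),np.uint8);cv2.fillConvexPoly(big,np.int32(np.round((h)*4*16)),1,shift=4)
            r=cv2.resize(big.astype(np.float32),(640,400),interpolation=cv2.INTER_AREA)
            mm=m.copy(); cy=q[:,1].mean();cx=q[:,0].mean()
            yy,xx=np.mgrid[:400,:640]; mm=mm&(np.hypot(xx-cx,yy-cy)<50)
            e+=np.abs(r-mm).sum()
    return e
best=min((minimize(cost,[.535,-.035,a],method="Nelder-Mead",options=dict(initial_simplex=[[.535,-.035,a],[.545,-.035,a],[.535,-.025,a],[.535,-.035,a+.03]],xatol=1e-4)) for a in(-.15,-.05,.05,.15)),key=lambda r:r.fun)
v=best.x;print(v,np.degrees(v[2]),best.fun,[m.sum() for m in M])
def rail(X):
    c,s=np.cos(v[2]),np.sin(v[2]);d=np.array(X)[:2]-v[:2];return np.round([c*d[0]+s*d[1],-s*d[0]+c*d[1]],4)
Z=dict(fruit_tin_center=.029,salt_box_center=.03,tomato_tin_center=.055)
for p in P:
    for n,z in Z.items():
        for d in spot_point(p,n)[:3]: X=ray(p,d["pixel"],z);print(n,round(d["conf"],2),np.round(X,4),rail(X))
print("goal",T(v,[[-.0377,.2523,.029]]))
crops=[]
p=P[1];im=p["image"][:,:,::-1].copy();im=im[140:320,230:420]
im=cv2.resize(im,None,fx=3,fy=3,interpolation=cv2.INTER_CUBIC)
for b in(box(-.1,0,.29,.304,0,.045),box(-.1,0,-.304,-.29,0,.045),box(0,.014,-.304,.304,0,.045)):
    for q in proj(p,T(v,b)): cv2.circle(im,tuple(int(x) for x in np.round((q-[230,140])*3+1)),3,(0,255,0),1)
cv2.imwrite("pics/crop1.png",im)
E
```

```text
[ 0.53267916 -0.04352343 -0.03696871] -2.118151334846065 530.6875 [np.int64(883), np.int64(1022)]
fruit_tin_center 0.82 [0.6258 0.0825 0.029 ] [0.0884 0.1293]
fruit_tin_center 0.74 [ 0.6383 -0.0195  0.029 ] [0.1046 0.0279]
fruit_tin_center 0.71 [ 0.3805 -0.0079  0.029 ] [-0.1534  0.03  ]
salt_box_center 0.96 [ 0.4832 -0.1549  0.03  ] [-0.0454 -0.1131]
tomato_tin_center 0.68 [0.3154 0.2923 0.055 ] [-0.2295  0.3275]
fruit_tin_center 0.77 [0.4922 0.09   0.029 ] [-0.0454  0.132 ]
fruit_tin_center 0.71 [ 0.3778 -0.009   0.029 ] [-0.156   0.0287]
fruit_tin_center 0.68 [0.6366 0.0934 0.029 ] [0.0988 0.1407]
salt_box_center 0.61 [ 0.4741 -0.157   0.03  ] [-0.0543 -0.1155]
tomato_tin_center 0.58 [0.3109 0.2932 0.055 ] [-0.2341  0.3283]
goal [[0.50433    0.20999759 0.029     ]]
```

View pics/crop1.png

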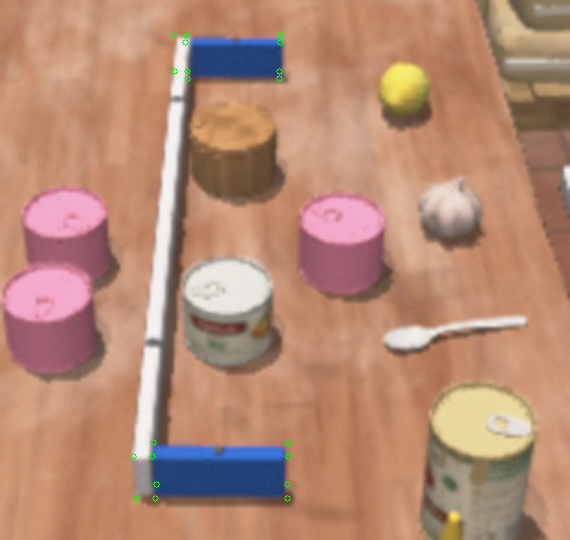

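The fit lies on both stops. The rail origin is at (0.533, -0.044) with yaw -2.1°. The crop confirms the pale fruit tin, at about (0.49, 0.085) world, rail y of about +0.13. The pink tins are rejected. I will push with both fingers, opened about 30 mm, cradling the tin from the salt cellar's side.

```bash
python3 -m pendant '[[0,0,40,0],[20,-20,70,-8],[50,-60,70,-16],[80,-100,70,-24],[105,-140,70,-32],[130,-180,70,-40],[155,-220,70,-48],[180,-260,70,-56],[205,-300,70,-64],[230,-340,70,-72],[255,-380,70,-77],[280,-420,70,-77]]' 0.3 30
python3 -m pendant '[[30,-40,0,0],[66,-80,0,0],[66,-109,-40,0],[66,-109,-80,0],[66,-109,-120,0],[66,-109,-120,0],[66,-109,-120,0]]'
python3 - <<'E'
from fit import *
o=readout.get_obs();print(o["clock"],o["position"],o["tcp_rot"],o["opening"],o["contact_force"])
for c in("wrist","side"):
    p=read_camera(c);save(p,c+"2.png")
    for d in spot_point(p,"fruit_tin_center")[:3]: print(c,round(d["conf"],2),np.round(d["pixel"]),np.round(ray(p,d["pixel"],.029),4))
E
```

```text
clock: 2.5
position: [0.4219, 0.1096, 0.3236]
tcp_rot: [0.0, 0.72, 0.694, 0.0]
contact_force: [0.9, 1.1, 0.1]
opening: 0.03
gripper_force: 0.0
clock: 3.2
position: [0.4877, 0.0025, 0.2044]
tcp_rot: [0.0, 0.719, 0.695, 0.0]
contact_force: [0.9, -0.6, 0.5]
opening: 0.03
gripper_force: 0.0
3.2 [0.48772601 0.00250481 0.20440433] [2.19105640e-04 7.18598662e-01 6.95424977e-01 1.26222474e-04] 0.029974922197169695 [ 0.92207134 -0.56274736  0.46788448]
wrist 0.91 [496.  82.] [0.6364 0.0812 0.029 ]
wrist 0.79 [472. 209.] [ 0.6277 -0.0299  0.029 ]
wrist 0.69 [207. 198.] [ 0.3846 -0.0114  0.029 ]
side 0.8 [252. 220.] [ 0.6276 -0.0174  0.029 ]
side 0.78 [345. 219.] [ 0.3775 -0.0133  0.029 ]
side 0.76 [307. 244.] [0.4809 0.0866 0.029 ]
```

View pics/wrist2.png

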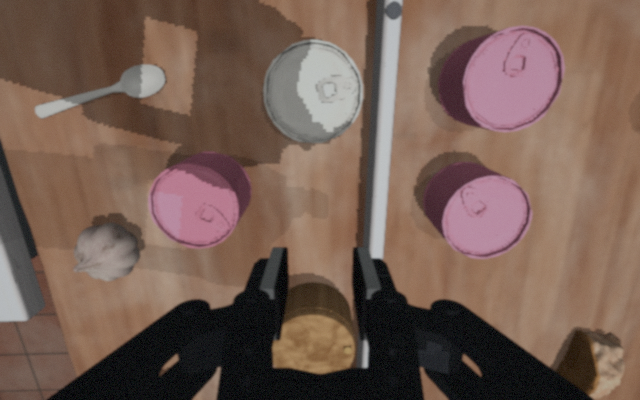

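The wrist view shows the fruit tin's lid at (313,90), the wall to its right, and the salt cellar at (315,340), partly behind the fingers. Next I compute the lid and salt positions from this view.

Run:
```python
from fit import *
p=read_camera("wrist")
v=np.array([.53268,-.04352,-.03697])
def rail(X):
    c,s=np.cos(v[2]),np.sin(v[2]);d=np.array(X)[:2]-v[:2];return np.round([c*d[0]+s*d[1],-s*d[0]+c*d[1]],4)
for n,px,z in(("lid",(313,90),.058),("salt top",(315,335),.062),("salt top edge up",(315,283),.062),("wall top front hi",(383,20),.045),("wall top front lo",(362,240),.045)):
    X=ray(p,px,z);print(n,np.round(X,4),rail(X))
```

```text
lid [0.4864 0.0798 0.058 ] [-0.0508  0.1215]
salt top [ 0.48   -0.1384  0.062 ] [-0.0491 -0.0968]
salt top edge up [ 0.482  -0.0829  0.062 ] [-0.0492 -0.0412]
wall top front hi [0.54   0.1276 0.045 ] [0.001  0.1712]
wall top front lo [ 0.5255 -0.0506  0.045 ] [-0.0069 -0.0073]
```

```bash
python3 -m pendant '[[0,0,-40,0],[0,0,-80,0],[0,0,-120,0],[0,0,-145,0],[0,0,-160,0],[0,0,-168,0],[0,0,-168,0],[0,0,-168,0]]'
python3 -m pendant '[[0,8,0,0],[0,16,0,0],[0,22,0,0],[0,27,0,0],[0,32,0,0],[0,37,0,0],[0,42,0,0],[1,47,0,0],[1,52,0,0],[2,57,0,0],[2,62,0,0],[2,62,0,0]]'
python3 - <<'E'
from fit import *
p=read_camera("wrist");save(p,"wrist3.png")
E
```

```text
clock: 4.25
position: [0.4879, 0.0024, 0.0362]
tcp_rot: [0.001, 0.719, 0.695, 0.0]
contact_force: [0.4, -0.1, 0.1]
opening: 0.0297
gripper_force: 0.0
clock: 5.45
position: [0.4894, 0.0653, 0.0353]
tcp_rot: [-0.0, 0.718, 0.696, 0.0]
contact_force: [-0.6, 0.2, -0.2]
opening: 0.03
gripper_force: 0.0
```

View pics/wrist3.png

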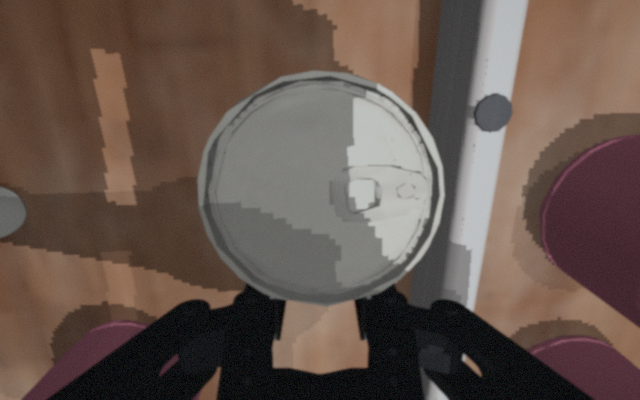

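The tin is cradled between both fingers, with its lid at (320,187) and the wall still clear to the right. I keep pushing, drifting slightly toward the wall.

```bash
python3 -m pendant '[[1,8,0,0],[2,16,0,0],[3,24,0,0],[4,32,0,0],[5,40,0,0],[6,48,0,0],[7,56,0,0],[8,64,0,0],[9,72,0,0],[10,79,0,0],[11,85,0,0],[11,85,0,0]]'
python3 - <<'E'
from fit import *
p=read_camera("wrist");save(p,"wrist4.png")
v=np.array([.53268,-.04352,-.03697])
o=readout.get_obs();print(o["position"])
print("goal lid px",proj(p,T(v,[[-.0377,.2523,.058],[0,.29,.045],[-.1,.29,.045]])))
E
```

```text
clock: 6.7
position: [0.5004, 0.1503, 0.0354]
tcp_rot: [0.0, 0.718, 0.696, 0.0]
contact_force: [-0.1, -0.0, 1.0]
opening: 0.0297
gripper_force: 0.0
[0.50037053 0.1499527  0.03534898]
goal lid px [[325.08079379 154.00029214]
 [454.84459341  18.52268639]
 [111.95396293  16.46537232]]
```

View pics/wrist4.png

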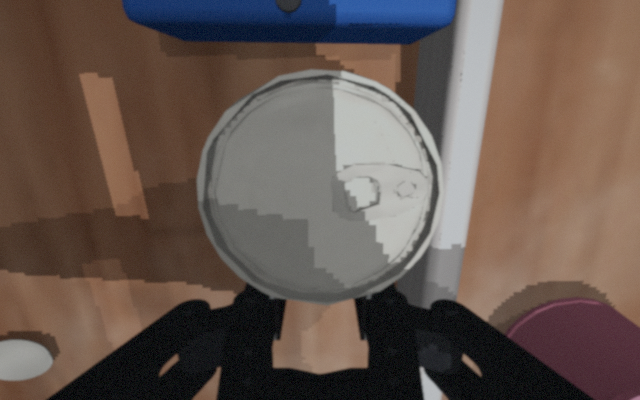

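The stop's inner top edge is at row 26 and the wall edge at column 452. The lid at (320,187) has about 8–10 mm to go along y and 1–2 mm to the wall.

```bash
python3 -m pendant '[[0,3,0,0],[1,5,0,0],[1,7,0,0],[1,8,0,0],[1,9,0,0],[1,9,0,0]]'
python3 - <<'E'
from fit import *
p=read_camera("wrist");save(p,"wrist5.png")
v=np.array([.53268,-.04352,-.03697]);print(readout.get_obs()["contact_force"])
print(proj(p,T(v,[[-.0377,.2523,.058],[0,.29,.045]])))
E
```

```text
clock: 7.35
position: [0.5014, 0.1586, 0.0353]
tcp_rot: [0.0, 0.719, 0.695, 0.0]
contact_force: [-0.5, -1.0, -0.1]
opening: 0.03
gripper_force: 0.3
[ 1.036696   -0.73792983 -0.13938317]
[[322.57103023 181.85668727]
 [449.10788698  49.35113319]]
```

View pics/wrist5.png

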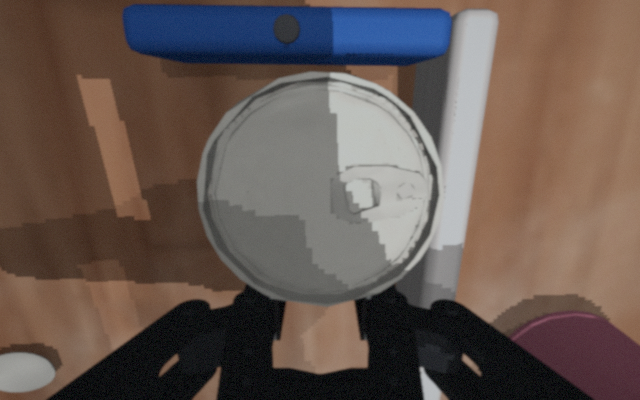

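```bash
python3 -m pendant '[[0,1,0,0],[0,2,0,0],[0,2,0,0],[0,2,0,0]]'
python3 -m pendant '[[1,1,0,0],[1,1,0,0],[1,1,0,0]]'
```

```text
clock: 7.8
position: [0.5013, 0.1606, 0.0353]
tcp_rot: [-0.0, 0.719, 0.695, 0.0]
contact_force: [-0.0, -1.2, 1.1]
opening: 0.0297
gripper_force: 0.3
clock: 8.1
position: [0.5022, 0.1616, 0.0353]
tcp_rot: [-0.0, 0.719, 0.695, -0.0]
contact_force: [-1.2, -0.5, 0.6]
opening: 0.0295
gripper_force: 0.6
```

```bash
python3 -m pendant '[[0,1,0,0],[0,1,0,0],[0,2,0,0],[0,2,0,0]]'
python3 -m pendant '[[0,-4,0,0],[-1,-20,0,0],[-1,-50,0,0],[-1,-50,40,0],[-1,-50,90,0],[-1,-50,130,0],[-1,-50,130,0],[-1,-50,130,0]]'
python3 - <<'E'
from fit import *
p=read_camera("wrist");save(p,"wrist6.png")
v=np.array([.53268,-.04352,-.03697])
print(proj(p,T(v,[[-.0377,.2523,.058],[0,.29,.045]])))
for c in("scene","side"):
    p=read_camera(c)
    for n,z in dict(fruit_tin_center=.029,salt_box_center=.03,tomato_tin_center=.055).items():
        for d in spot_point(p,n)[:4]: print(c,n,np.round(ray(p,d["pixel"],z),3))
E
```

```text
clock: 8.5
position: [0.5024, 0.1635, 0.0353]
tcp_rot: [0.0, 0.719, 0.695, 0.0]
contact_force: [-0.0, -3.4, 1.0]
opening: 0.0304
gripper_force: 0.9
clock: 9.3
position: [0.5013, 0.1135, 0.1657]
tcp_rot: [0.0, 0.719, 0.695, 0.001]
contact_force: [0.3, 0.5, 0.2]
opening: 0.0297
gripper_force: 0.0
[[318.66278407  57.57950142]
 [379.27919332  -5.35228766]]
scene fruit_tin_center [0.627 0.078 0.029]
scene fruit_tin_center [ 0.393 -0.009  0.029]
scene fruit_tin_center [0.501 0.215 0.029]
scene fruit_tin_center [ 0.638 -0.022  0.029]
scene salt_box_center [ 0.49 -0.15  0.03]
scene tomato_tin_center [0.321 0.301 0.055]
side fruit_tin_center [ 0.376 -0.015  0.029]
side fruit_tin_center [ 0.632 -0.029  0.029]
side fruit_tin_center [0.497 0.211 0.029]
side fruit_tin_center [0.645 0.08  0.029]
side salt_box_center [ 0.475 -0.153  0.03 ]
side tomato_tin_center [0.309 0.293 0.055]
```

View pics/wrist6.png

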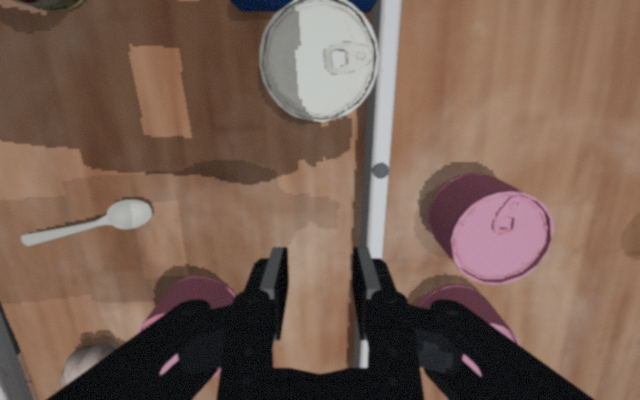

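The lid is at (319,59), against a predicted snug position of (319,58). The tin stands in the corner, and the salt cellar and tomato tin have not moved.

```bash
python3 -c "from plant import order;print(order.job_done())"
```

```text
the job is handed in; nothing more can be done
None
```

The fruit tin now stands snug in the left corner against the wall and the blue end stop, the salt cellar and tomato tin stayed where they were, and the job is handed in (no verdict was returned).

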